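# Build up a spindle stack under a bayonet dust cover

### The job

Unlock the yellow dust cover on the spindle stand by turning it about a quarter turn anticlockwise (seen from above), lift it straight off and stand it upright in the middle of the blue mat. Then build the stack on the bare shaft in this order, each part flat on the one below: the steel ball bearing, then every green spacer on the bench (one to three of them, whichever first), then the white washer, and last the red retainer collar. Leave the other things on the bench where they are.

Things in the scene. Friction and masses are not known exactly. Their poses are not given: they have to be found in the camera images.
- stand: Spindle stand fixed on the grey pad (3.5 mm thick): dark round flange 132 mm across, 12 mm thick (the cover's foot sits on it), with an upright shaft. Origin at the centre of its underside, z up. Two hooks on its +x and -x sides, 27 mm high, reach 55 mm from the axis; their lips hold the cover's lugs down (2 mm play) and a stop beside each blocks turning clockwise.
- shaft_tip (a point): Centre of the top of the shaft, 112 mm above the underside of the stand. The shaft is 18 mm in diameter; its top 8 mm taper to 8 mm diameter.
- shoulder (a point): Centre of the shoulder (40 mm diameter) on which the bearing rests, 40 mm above the underside of the stand, 72 mm below the shaft tip. Axes as the stand's.
- mat_top (a point): Centre of the upper face of the blue square mat fixed to the bench, 150 x 150 x 4 mm; 4 mm above the bench.
- cover: Yellow cover, a loose tube 60 mm across, closed on top (lid at 111 mm), 0.2 kg; origin at the centre of its foot. Two red lugs at the foot on its +x and -x sides reach out 42 mm. Locked at the start: its x within 10 degrees of the stand's x. Turned 55 degrees or more anticlockwise from the stand's x, it lifts freely; it stops at about 130. Turns easily. Must rise 105 mm to clear the shaft tip.
- cover_grip (a point): Middle of the black grip bar on the cover's lid, 125 mm above the cover's foot; axes as the cover's. The bar is 14 mm thick along x, 56 mm long along y, 26 mm tall (top 137 mm above the foot).
- bearing_mid (a point): Steel ball bearing, outer diameter 62 mm, bore 26 mm, 16 mm thick, 0.15 kg. Position at its centre, half-way up; z axis up along its bore.
- washer_mid (a point): White plastic washer, outer diameter 64 mm, bore 26 mm, 8 mm thick, 0.08 kg. Position at its centre, half-way up; z axis up along its bore.
- retainer_mid (a point): Red retainer collar with two black bands, outer diameter 48 mm, bore 26 mm, 26 mm tall, 0.06 kg. Position at its centre, half-way up; z axis up along its bore.
- spacer_0_mid (a point): Green plastic spacer, outer diameter 56 mm, bore 26 mm, 12 mm thick, 0.06 kg; one to three such spacers are present. Position at its centre, half-way up; z axis up along its bore.
- spacer_1_mid (a point): Green plastic spacer, outer diameter 56 mm, bore 26 mm, 12 mm thick, 0.06 kg; one to three such spacers are present. Position at its centre, half-way up; z axis up along its bore.
- spacer_2_mid (a point): Green plastic spacer, outer diameter 56 mm, bore 26 mm, 12 mm thick, 0.06 kg; one to three such spacers are present. Position at its centre, half-way up; z axis up along its bore.
- small_carton: Bystander: small taped carton, 68 x 110 x 50 mm, on the grey pad.
- check_weight: Bystander: white check weight with a knob, 38 mm across, 62 mm high.
- touchstone: Bystander: black touchstone bar, 42 x 95 x 16 mm.
Things that resemble listed ones, but are neither listed nor needed, are in the scene too. Leave any pink or purple look-alike of the part that bears spacer_1_mid alone. There is more than one size of the part that bears mat_top; the job needs the larger.

How it is judged:
By the outcome, as a careful person would: the job done as asked, in the order asked, and still so for the second after the job is handed in, with the robot touching nothing.
Of spacer_0, spacer_1, spacer_2 only 1 to 3 are there at a start; the rules pass over those that are not, and their reading is None.
At some moment in a run one of bearing, spacer_0, spacer_1, spacer_2, washer, retainer may be knocked a few centimetres aside while the robot is not near it.
It also fails if it takes over 210 s, if anything falls off the work surface, if the arm or the gripper's body presses on something with over 40 N, if the wrist force passes 120 N, or if a joint passes its speed limit or range.

### The arm

A 6-joint arm with a two-finger parallel gripper is mounted at the origin on the work surface; the furniture and walls round the work are solid. World frame = base frame: x ahead of the robot, y to its left, z up, the work surface at z = 0. Lengths are in m, angles in degrees, forces in N, time in s.
With the tool pointing down it reaches from about 0.325 to 0.85 m from the base axis. Payload 4.4 kg.
Tool frame: the origin (TCP) lies midway between the tips of the shut fingers; the grasp point (between the pads) lies 19 mm behind it; z points along the fingers, y is the line along which they close (so a half turn about z gives the same grasp; the last joint's range is limited). The gripper opens to 94 mm and grips with 3 to 60 N. Pads are 16 mm wide; open, the fingers measure 119 mm over their backs; the gripper's body (75 mm by 177 mm) begins 78 mm behind the grasp point.
Start: joints at [-78.237, 11.837, 88.321, -0, 79.842, -8.623], TCP at [0.2, -0.539, 0.205] pointing down, gripper open.
Joint ranges: [-156.59, 156.59], [-49.26, 127.26], [12.9, 141.05], [-63.56, 243.56], [4.71, 150.69], [-161.64, 161.64]. Speed limits (degrees/s): [159.86, 159.86, 180, 180, 180, 180].

### API

Orientations are given as [roll, pitch, yaw] about the fixed x, y, z axes, in that order (R = Rz(yaw) Ry(pitch) Rx(roll)).
In Python, from plant import arm, eyes, nets gives the robot as it stands.
- The arm moves only by the shell command python3 -m pendant 'ROWS' [OPENING] [FORCE]. ROWS is JSON, a list of rows, each an object of numbers: "x", "y", "z": the shift along the tool's x, y, z in m; "roll": the turn about the tool's z in rad. A call has 1 to 5 rows; each row is the pose to reach, as a shift and turn from the pose commanded when the call began, along the tool's axes at that moment; what a row does not reach only later rows make up. A row lasts 1/10 s, in which the tool goes at most 50 mm and 8.59 degrees, less where a joint would pass 70% of its speed; a pose out of reach is approached as far as the arm can. A call with a gripper value outside its range is refused whole. OPENING is the finger opening in m, from 0 to 0.094, set as the call begins (- or left out, the last holds). The fingers move at their own pace and stop on an object; FORCE is the grip in N (left out, the last holds). Time passes only in rows, so rows that repeat a pose let the fingers close. It gives the time, the measured TCP pose, the force, the opening and the grip force at its end, in the units of the state.
- arm.read_state(): the state, without advancing time (a new reading comes with each control period).
- eyes.camera(name): name is "scene" or "top" or "wrist"; returns the picture (480x640x3 uint8, red, green, blue); there is no depth.
- eyes.get_calibration(name): a dict with "intrinsics" (3x3 intrinsics, pixels), "cam_to_world" (4x4, takes a point from camera to world coordinates); the wrist camera has in their place "T_tool_cam" (4x4, takes a point from camera to tool coordinates, whose origin is the TCP and whose axes are the flange's). Camera axes: x right, y up, looking along -z (the intrinsics and any distortion apply to the point x, -y, -z); pixel columns grow to the right and rows downward; lengths in m; the calibration is good to about 2 mm. A picture is of the moment at which its call begins: read the wrist's pose just before it. get_calibration takes no time and is no camera call.
- arm.hand_in(): hands the job in; it is judged then, once.
Trained networks look in the newest picture that a camera, given by its name, has taken for a name from the list of things; names that differ only in an ending like _2 or _b are one class to them, and where a whole thing is asked for, a point or a joint stands for the part that bears it (a point fixed in the world has none). Each returns a list of dicts, best first, with "conf" (0 to 1); they miss things now and then, are a little off and sometimes report something else, mostly with a low value. They report only what shows in the picture. A call takes as long as a camera call. They do not tell look-alikes from the thing itself.
- nets.recognise(camera, name): "centre" ([column, row] in pixels, amid what is visible of it).
The state is a dict: "time": time; "q": joint angles; "qvel": joint speeds; "tau": joint torques, N m; "tool_pos": TCP position; "orientation": TCP orientation; "ft_force": force on the tool from outside, world axes, zero at the start; "wrist_torque": the same for the moment, N m; "grip_width": opening from 0.0 (shut) to 1.0 (fully open); "grip_force": force on a finger pad.
Only numpy, scipy, OpenCV 4.12 (cv2) and the standard library are available. Lean on these libraries where they do the work, as an engineer would, in place of code of your own. Each camera call takes 0.05 s, during which the arm holds its last target. There are 200 camera calls.

## Working session

There is one attempt and no reset: what is moved stays moved. The work goes in short steps, Python scripts to look and compute and a shell command to move; the robot and the scene stay as the last step left them, time stands still between calls to the robot, and variables do not carry over. Pictures are saved under pics/ and viewed, at most 14 in all, crops included, and the job is handed in when it is done.

```bash
ls; mkdir -p pics; cat > h.py <<'E'
import numpy as np, cv2
from plant import arm, eyes, nets
from scipy.spatial.transform import Rotation as Rn
def pose():
    s=arm.read_state(); T=np.eye(4); T[:3,:3]=Rn.from_euler('xyz',s['orientation'],degrees=True).as_matrix(); T[:3,3]=s['tool_pos']; return T
def snap(cam,fn=None):
    T=pose(); im=eyes.camera(cam); c=eyes.get_calibration(cam)
    C=np.array(c['cam_to_world']) if 'cam_to_world' in c else T@np.array(c['T_tool_cam'])
    if fn: cv2.imwrite('pics/'+fn,im[:,:,::-1])
    return im,np.array(c['intrinsics']),C
def ray(px,K,C,z):
    d=np.linalg.inv(K)@[px[0],px[1],1]; d=C[:3,:3]@[d[0],-d[1],-d[2]]; o=C[:3,3]
    return o+d*(z-o[2])/d[2]
def proj(p,K,C):
    v=np.linalg.inv(C)@np.r_[p,1]; u=K@[v[0],-v[1],-v[2]]; return u[:2]/u[2]
E
python3 - <<'E'
from h import *
for cam in ('top','scene','wrist'):
    im,K,C=snap(cam,cam+'0.png')
    print(cam,eyes.get_calibration(cam).keys(),np.round(C,3).tolist(),K[0,0])
    if cam=='wrist': continue
    for n,z in (('shaft_tip',.1155),('mat_top',.004),('cover_grip',.14),('cover',.07),('bearing_mid',.008),('washer_mid',.004),('retainer_mid',.013),('spacer_0_mid',.006),('small_carton',.04),('check_weight',.03),('touchstone',.01)):
        print(n,[(np.round(r['centre']).tolist(),round(r['conf'],2),np.round(ray(r['centre'],K,C,z)[:2],3).tolist()) for r in nets.recognise(cam,n)])
print(arm.read_state())
E
```

```text
pics
top dict_keys(['intrinsics', 'cam_to_world']) [[-0.011, 0.995, -0.101, 0.348], [-1.0, -0.013, -0.011, -0.0], [-0.012, 0.101, 0.995, 1.399], [0.0, 0.0, 0.0, 1.0]] 586.9878325601596
shaft_tip [([319.0, 183.0], 0.92, [0.61, 0.014]), ([267.0, 192.0], 0.34, [0.591, 0.128])]
mat_top [([202.0, 234.0], 0.76, [0.512, 0.298])]
cover_grip [([312.0, 166.0], 0.87, [0.644, 0.027])]
cover [([312.0, 166.0], 0.64, [0.659, 0.03])]
bearing_mid [([434.0, 236.0], 0.91, [0.5, -0.258])]
washer_mid [([373.0, 235.0], 0.94, [0.506, -0.113])]
retainer_mid [([469.0, 291.0], 0.58, [0.369, -0.335])]
spacer_0_mid []
small_carton [([446.0, 163.0], 0.94, [0.67, -0.286]), ([314.0, 185.0], 0.63, [0.621, 0.026])]
check_weight [([266.0, 193.0], 0.69, [0.607, 0.14])]
touchstone [([185.0, 313.0], 0.78, [0.326, 0.334]), ([320.0, 184.0], 0.54, [0.631, 0.013])]
scene dict_keys(['intrinsics', 'cam_to_world']) [[-0.544, 0.358, -0.759, -0.408], [-0.839, -0.21, 0.502, 0.576], [0.02, 0.91, 0.414, 0.595], [0.0, 0.0, 0.0, 1.0]] 481.51178384912646
shaft_tip [([275.0, 244.0], 0.65, [0.46, 0.136])]
mat_top [([308.0, 310.0], 0.93,
[... 533 characters left out ...]
1.0]] 364.2610556945072
{'time': 1.25, 'q': array([-7.82387554e+01,  1.18372273e+01,  8.83199464e+01,  1.45721390e-03,
        7.98417967e+01, -8.62246659e+00]), 'qvel': array([ 0.02899389,  0.00837658, -0.02388974,  0.02585026, -0.03986201,
        0.05833768]), 'tau': array([-2.77562822e-04, -3.70892143e+01, -2.81759977e+01,  6.97294786e-02,
        2.75103003e-02, -2.17886748e-05]), 'tool_pos': array([ 0.20028166, -0.53900892,  0.20545989]), 'orientation': array([ 1.79998767e+02, -1.26380942e-03,  2.03834542e+01]), 'ft_force': array([ 0.24178568, -0.39232137,  0.47588395]), 'wrist_torque': array([ 0.02980161, -0.00722962,  0.03222859]), 'grip_force': 0.0, 'grip_width': 1.0021460315515665}
```

View pics/top0.png

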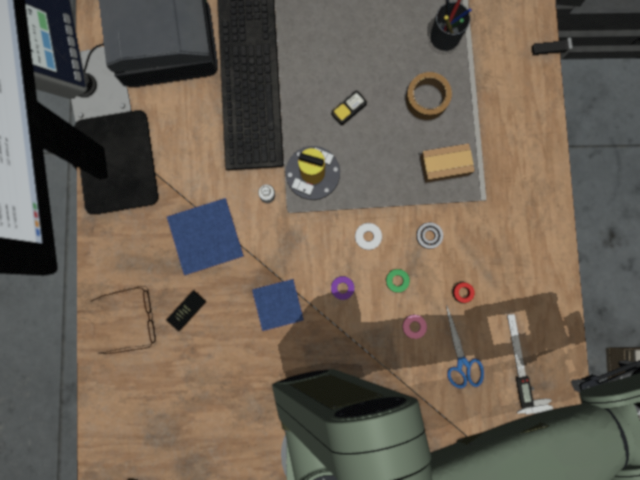

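View pics/scene0.png

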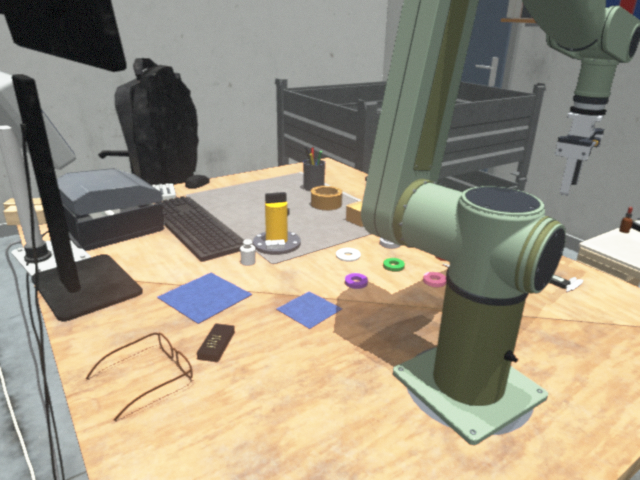

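The top view shows the stand with the cover at (312,165) and the large blue mat at (205,237); the small mat is at (278,304). The bearing is at (430,236), the washer at (369,236), the green spacer at (398,281) and the red collar at (464,293). The purple ring at (343,288) and the pink one at (414,326) are look-alikes. I'll leave both alone.

Next I'll go above the cover.

```bash
cat >> h.py <<'E'
def want(x,y,z,yaw=None):
    T=pose(); d=T[:3,:3].T@(np.array([x,y,z])-T[:3,3]); cy=np.degrees(np.arctan2(T[1,0],T[0,0]))
    print('at',np.round(T[:3,3],4),'yaw',round(cy,2),'shift',np.round(d,4),'n',round(np.linalg.norm(d)/.05,1),end=' ')
    if yaw is not None:
        e=(yaw-cy+180)%360-180; print('roll',round(-np.radians(e),3),'n',round(abs(e)/8.59,1),end='')
    print()
E
python3 -c "
from h import *
want(.60,.02,.33)"
```

```text
at [ 0.2003 -0.539   0.2055] yaw 20.38 shift [ 0.5694 -0.3848 -0.1245] n 14.0
```

```bash
python3 -m pendant '[{"z":-0.04},{"x":0.03,"y":-0.02,"z":-0.08},{"x":0.06,"y":-0.04,"z":-0.12},{"x":0.1,"y":-0.065,"z":-0.125},{"x":0.14,"y":-0.09,"z":-0.125}]'
python3 -m pendant '[{"x":0.04,"y":-0.028},{"x":0.08,"y":-0.056},{"x":0.12,"y":-0.084},{"x":0.16,"y":-0.112},{"x":0.2,"y":-0.14}]'
python3 -m pendant '[{"x":0.04,"y":-0.028},{"x":0.08,"y":-0.056},{"x":0.12,"y":-0.084},{"x":0.16,"y":-0.112},{"x":0.2,"y":-0.14}]'
python3 -m pendant '[{"x":0.03,"y":-0.015,"roll":-0.15},{"x":0.03,"y":-0.015,"roll":-0.3},{"x":0.03,"y":-0.015,"roll":-0.45},{"x":0.03,"y":-0.015,"roll":-0.6},{"x":0.03,"y":-0.015,"roll":-0.75}]'
python3 -m pendant '[{"roll":-0.1},{"roll":-0.1},{"roll":-0.1}]'
python3 - <<'E'
from h import *
im,K,C=snap('wrist','w1.png'); s=arm.read_state(); print(s['time'],s['tool_pos'],s['orientation'])
for n,z in (('cover_grip',.1405),('cover',.0),('shaft_tip',.1)):
    print(n,[(np.round(r['centre']).tolist(),round(r['conf'],2),np.round(ray(r['centre'],K,C,z)[:2],3).tolist()) for r in nets.recognise('wrist',n)])
E
```

```text
1.3 [ 0.20027703 -0.53899619  0.20546499] [1.79999874e+02 1.10039772e-03 2.03879293e+01]
cover_grip []
cover []
shaft_tip []$[0]: bad value
$[0]: bad value
$[0]: bad value
$[0]: bad value
$[0]: bad value
```

View pics/w1.png

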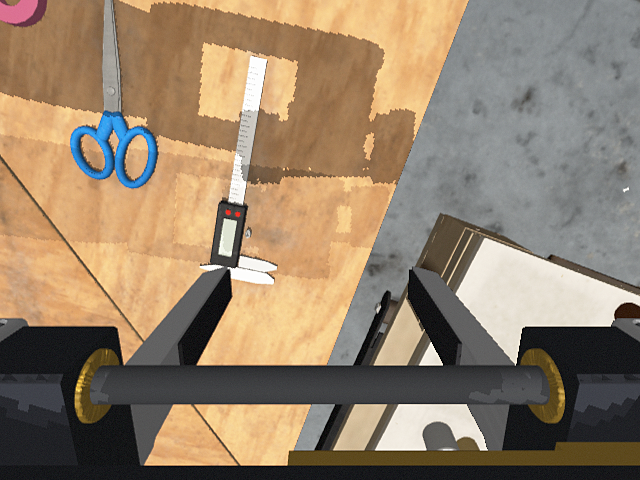

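The picture is of the start pose, with scissors and calipers and no sign of the cover. The moves were refused, so each row probably needs all four keys.

```bash
python3 -m pendant '[{"x":0,"y":0,"z":-0.04,"roll":0},{"x":0.03,"y":-0.02,"z":-0.08,"roll":0},{"x":0.06,"y":-0.04,"z":-0.12,"roll":0},{"x":0.1,"y":-0.065,"z":-0.125,"roll":0},{"x":0.14,"y":-0.09,"z":-0.125,"roll":0}]' && 
python3 -m pendant '[{"x":0.04,"y":-0.028,"z":0,"roll":0},{"x":0.08,"y":-0.056,"z":0,"roll":0},{"x":0.12,"y":-0.084,"z":0,"roll":0},{"x":0.16,"y":-0.112,"z":0,"roll":0},{"x":0.2,"y":-0.14,"z":0,"roll":0}]' &&
python3 -m pendant '[{"x":0.04,"y":-0.028,"z":0,"roll":0},{"x":0.08,"y":-0.056,"z":0,"roll":0},{"x":0.12,"y":-0.084,"z":0,"roll":0},{"x":0.16,"y":-0.112,"z":0,"roll":0},{"x":0.2,"y":-0.14,"z":0,"roll":0}]' &&
python3 -m pendant '[{"x":0.03,"y":-0.015,"z":0,"roll":-0.15},{"x":0.03,"y":-0.015,"z":0,"roll":-0.3},{"x":0.03,"y":-0.015,"z":0,"roll":-0.45},{"x":0.03,"y":-0.015,"z":0,"roll":-0.6},{"x":0.03,"y":-0.015,"z":0,"roll":-0.75}]' &&
python3 -m pendant '[{"x":0,"y":0,"z":0,"roll":-0.1},{"x":0,"y":0,"z":0,"roll":-0.1},{"x":0,"y":0,"z":0,"roll":-0.1}]'
cat >> h.py <<'E'
def find(cam,fn,items):
    im,K,C=snap(cam,fn)
    for n,z in items:
        print(n,[(np.round(r['centre']).tolist(),round(r['conf'],2),np.round(ray(r['centre'],K,C,z)[:2],3).tolist()) for r in nets.recognise(cam,n)])
    return im,K,C
E
python3 - <<'E'
from h import *
s=arm.read_state(); print(s['time'],s['tool_pos'],s['orientation'])
find('wrist','w2.png',(('cover_grip',.1405),('cover',.0),('shaft_tip',.1)))
E
```

```text
time: 1.95
tool_pos: [0.301, -0.4066, 0.3338]
orientation: [179.6, -0.1, 20.3]
ft_force: [1.2, 0.1, -0.1]
grip_width: 1.001
grip_force: 0.0
time: 2.45
tool_pos: [0.4394, -0.2036, 0.3308]
orientation: [180.0, -0.0, 20.4]
ft_force: [0.7, -0.2, -0.5]
grip_width: 0.999
grip_force: 0.0
time: 2.95
tool_pos: [0.5781, -0.0026, 0.3306]
orientation: [180.0, -0.0, 20.4]
ft_force: [0.4, -0.9, 0.6]
grip_width: 1.005
grip_force: 0.0
time: 3.45
tool_pos: [0.6002, 0.0203, 0.3303]
orientation: [-180.0, 0.0, 63.7]
ft_force: [-0.5, 0.6, -0.4]
grip_width: 1.0
grip_force: 0.0
time: 3.75
tool_pos: [0.6001, 0.02, 0.3304]
orientation: [-180.0, 0.0, 69.0]
ft_force: [0.5, 0.0, 0.2]
grip_width: 0.999
grip_force: 0.0
3.75 [0.60012364 0.02001322 0.33039001] [-1.79994511e+02  3.23392850e-03  6.89616925e+01]
cover_grip [([366.0, 174.0], 0.78, [0.658, 0.037]), ([418.0, 347.0], 0.38, [0.648, -0.172]), ([289.0, 282.0], 0.24, [0.541, -0.044])]
cover [([367.0, 176.0], 0.74, [0.669, 0.013])]
shaft_tip [([346.0, 150.0], 0.65, [0.649, 0.064]), ([368.0, 178.0], 0.38, [0.661, 0.025])]
```

View pics/w2.png

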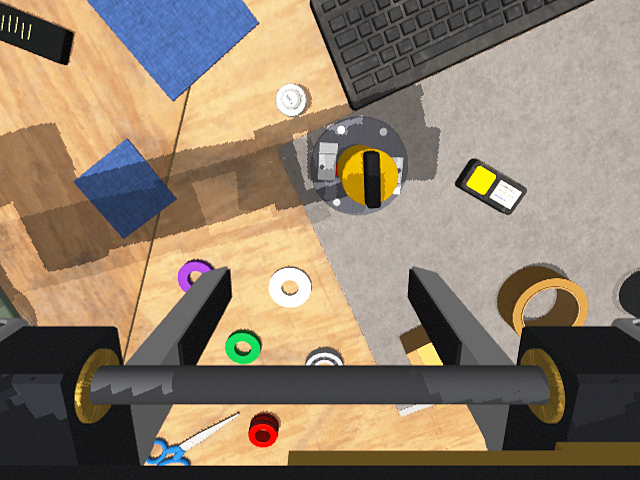

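The wrist view shows the locked cover at (370,178), with its bar nearly vertical in the image, and the flange centred near (361,165). The single green ring is at (243,347). I'll measure the bar and flange numerically.

```bash
cat > bar.py <<'E'
from h import *
def bar(K,C,im,box,zt=.1525):
    x0,y0,x1,y1=box; hsv=cv2.cvtColor(im,cv2.COLOR_RGB2HSV); sub=hsv[y0:y1,x0:x1]
    m=(sub[:,:,2]<60).astype(np.uint8); n,l,st,_=cv2.connectedComponentsWithStats(m); k=1+np.argmax(st[1:,4])
    ys,xs=np.nonzero(l==k); c,(w,h),a=cv2.minAreaRect(np.c_[xs+x0,ys+y0].astype(np.float32))
    bx=cv2.boxPoints((c,(w,h),a)); P=np.array([ray(p,K,C,zt) for p in bx]); e=[P[1]-P[0],P[2]-P[1]]; e=max(e,key=np.linalg.norm)
    print('bar px',np.round(c),w,h,'world',np.round(ray(c,K,C,zt),4),'dims',[round(np.linalg.norm(P[i+1]-P[i]),4) for i in(0,1)],'barangle',np.degrees(np.arctan2(e[1],e[0]))%180)
    y=((hsv[:,:,0]>18)&(hsv[:,:,0]<32)&(hsv[:,:,1]>180)&(hsv[:,:,2]>80)).astype(np.uint8); y[:y0-30]=0;y[y1+30:]=0;y[:,:x0-40]=0;y[:,x1+40:]=0
    ys,xs=np.nonzero(y); print('yellow ext',xs.min(),xs.max(),ys.min(),ys.max())
E
python3 - <<'E'
from h import *
from bar import bar
im=cv2.imread('pics/w2.png')[:,:,::-1].copy()
T=pose(); c=eyes.get_calibration('wrist'); K=np.array(c['intrinsics']); C=T@np.array(c['T_tool_cam'])
bar(K,C,im,(350,142,395,215))
print('cam',C[:3,3])
print('flange',ray((361,165),K,C,.0155), 'w',ray((312,165),K,C,.0155),ray((409,165),K,C,.0155))
# predict lid circle & flange pixel for candidates
for xy in ((.645,.03),(.64,.03)):
  print(xy,proj((*xy,.1525),K,C),proj((*xy,.1265),K,C),proj((*xy,.0155),K,C))
cv2.imwrite('pics/c2.png',cv2.resize(im[100:230,290:430,::-1],None,fx=4,fy=4,interpolation=cv2.INTER_CUBIC))
E
```

```text
bar px [372. 179.] 56.35692596435547 15.704273223876953 world [0.6599 0.032  0.1525] dims [np.float64(0.0151), np.float64(0.0552)] barangle 73.56468202851845
yellow ext 338 397 145 204
cam [0.62832927 0.09255767 0.51023488]
flange [0.66491844 0.03162541 0.0155    ] w [0.60356698 0.05517139 0.0155    ] [0.72502175 0.00855845 0.0155    ]
(0.645, 0.03) [357.80984362 186.36339152] [355.29228679 182.75753318] [347.43575564 171.50474315]
(0.64, 0.03) [353.02570937 188.17473256] [350.82322563 184.45523435] [343.94748917 172.84366648]
```

View pics/c2.png

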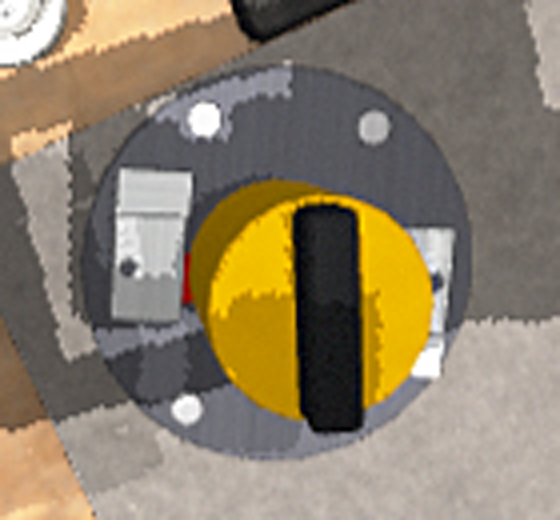

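The crop confirms the cover's bar lies between the two hooks, with a red lug showing under the left hook. The bar centre is about (0.660, 0.032) with cover x at about -17°. I'll go above it and re-measure from close.

```bash
python3 -c "
from h import *
want(.660,.032,.20,73.5)"
```

```text
at [0.6002 0.02   0.3305] yaw 69.04 shift [0.0326 0.0516 0.1305] n 2.9 roll -0.078 n 0.5
```

```bash
python3 -m pendant '[{"x":0.0326,"y":0.0516,"z":0,"roll":-0.078},{"x":0.0326,"y":0.0516,"z":0.05,"roll":-0.078},{"x":0.0326,"y":0.0516,"z":0.1,"roll":-0.078},{"x":0.0326,"y":0.0516,"z":0.13,"roll":-0.078},{"x":0.0326,"y":0.0516,"z":0.13,"roll":-0.078}]' >/dev/null
python3 - <<'E'
from h import *
from bar import bar
im,K,C=find('wrist','w3.png',(('cover_grip',.1405),))
print(proj((.66,.032,.1525),K,C))
u,v=proj((.66,.032,.1525),K,C).astype(int)
bar(K,C,im,(max(u-50,0),max(v-65,0),u+50,v+65))
want(.66,.032,.13)
E
```

```text
cover_grip [([327.0, 237.0], 0.91, [0.663, 0.04]), ([90.0, 30.0], 0.2, [0.567, 0.199])]
[326.40054626 255.84238733]
bar px [329. 253.] 21.16645050048828 87.2247543334961 world [0.6622 0.0337 0.1525] dims [np.float64(0.0587), np.float64(0.013)] barangle 72.53180762275936
yellow ext 287 369 183 282
at [0.6601 0.032  0.2007] yaw 73.53 shift [-0.0001 -0.      0.0707] n 1.4
```

View pics/w3.png

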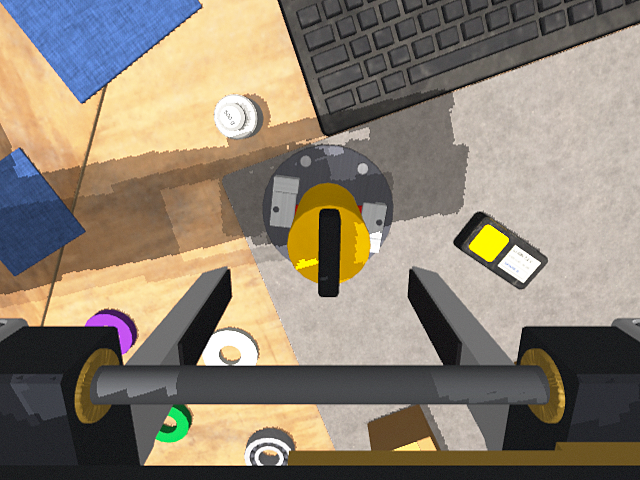

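The cover's bar at (329,253) lies between the fingers. I'll shift 2 mm, descend and grip.

```bash
python3 -m pendant '[{"x":0.002,"y":0.0015,"z":0.03,"roll":0.017},{"x":0.002,"y":0.0015,"z":0.05,"roll":0.017},{"x":0.002,"y":0.0015,"z":0.065,"roll":0.017},{"x":0.002,"y":0.0015,"z":0.07,"roll":0.017},{"x":0.002,"y":0.0015,"z":0.07,"roll":0.017}]' 0.094 20 && python3 -m pendant '[{"x":0,"y":0,"z":0,"roll":0},{"x":0,"y":0,"z":0,"roll":0},{"x":0,"y":0,"z":0,"roll":0},{"x":0,"y":0,"z":0,"roll":0},{"x":0,"y":0,"z":0,"roll":0}]' 0 20 && python3 -m pendant '[{"x":0,"y":0,"z":0,"roll":0},{"x":0,"y":0,"z":0,"roll":0},{"x":0,"y":0,"z":0,"roll":0},{"x":0,"y":0,"z":0,"roll":0},{"x":0,"y":0,"z":0,"roll":0}]'
```

```text
time: 5.05
tool_pos: [0.6626, 0.0335, 0.1315]
orientation: [179.9, -0.0, 72.6]
ft_force: [-0.6, 0.1, 0.9]
grip_width: 0.998
grip_force: 0.0
time: 5.55
tool_pos: [0.6621, 0.0336, 0.1307]
orientation: [180.0, -0.0, 72.6]
ft_force: [-0.4, 0.7, 1.6]
grip_width: 0.605
grip_force: 0.0
time: 6.05
tool_pos: [0.662, 0.0336, 0.1304]
orientation: [-180.0, -0.0, 72.6]
ft_force: [-0.1, 0.7, -1.1]
grip_width: 0.183
grip_force: 0.0
```

```bash
python3 -m pendant '[{"x":0,"y":0,"z":0,"roll":0},{"x":0,"y":0,"z":0,"roll":0},{"x":0,"y":0,"z":0,"roll":0},{"x":0,"y":0,"z":0,"roll":0}]' && python3 -m pendant '[{"x":0,"y":0,"z":0,"roll":-0.1},{"x":0,"y":0,"z":0,"roll":-0.2},{"x":0,"y":0,"z":0,"roll":-0.3},{"x":0,"y":0,"z":0,"roll":-0.4},{"x":0,"y":0,"z":0,"roll":-0.5}]'
```

```text
time: 6.45
tool_pos: [0.6619, 0.0336, 0.1304]
orientation: [-180.0, -0.0, 72.6]
ft_force: [-1.0, 0.3, -0.1]
grip_width: 0.152
grip_force: 20.0
time: 6.95
tool_pos: [0.6613, 0.0325, 0.1305]
orientation: [-179.9, 0.1, 101.4]
ft_force: [-1.8, -1.8, 1.1]
grip_width: 0.144
grip_force: 20.0
```

```bash
python3 -m pendant '[{"x":0,"y":0,"z":0,"roll":-0.1},{"x":0,"y":0,"z":0,"roll":-0.2},{"x":0,"y":0,"z":0,"roll":-0.3},{"x":0,"y":0,"z":0,"roll":-0.4},{"x":0,"y":0,"z":0,"roll":-0.5}]' && python3 -m pendant '[{"x":0,"y":0,"z":0,"roll":-0.1},{"x":0,"y":0,"z":0,"roll":-0.2},{"x":0,"y":0,"z":0,"roll":-0.3},{"x":0,"y":0,"z":0,"roll":-0.4},{"x":0,"y":0,"z":0,"roll":-0.48}]' && python3 -m pendant '[{"x":0,"y":0,"z":-0.005,"roll":0},{"x":0,"y":0,"z":-0.01,"roll":0},{"x":0,"y":0,"z":-0.015,"roll":0}]'
```

```text
time: 7.45
tool_pos: [0.6605, 0.032, 0.131]
orientation: [-179.7, -0.0, 130.0]
ft_force: [-4.4, -3.6, 4.2]
grip_width: 0.145
grip_force: 20.5
time: 7.95
tool_pos: [0.6609, 0.0324, 0.1309]
orientation: [-179.8, -0.1, 157.5]
ft_force: [-2.8, -1.7, 2.9]
grip_width: 0.146
grip_force: 20.1
time: 8.25
tool_pos: [0.6622, 0.0339, 0.1455]
orientation: [180.0, 0.0, 157.3]
ft_force: [-0.4, -0.1, -2.8]
grip_width: 0.145
grip_force: 20.0
```

```bash
python3 -m pendant '[{"x":0,"y":0,"z":-0.025,"roll":0},{"x":0,"y":0,"z":-0.05,"roll":0},{"x":0,"y":0,"z":-0.075,"roll":0},{"x":0,"y":0,"z":-0.1,"roll":0},{"x":0,"y":0,"z":-0.125,"roll":0}]'
python3 - <<'E'
from h import *
find('top','t2.png',(('mat_top',.004),('cover',.2),('shaft_tip',.1155),('bearing_mid',.008),('spacer_0_mid',.006),('retainer_mid',.013),('washer_mid',.004)))
im=cv2.imread('pics/t2.png'); hsv=cv2.cvtColor(im,cv2.COLOR_BGR2HSV)
c=eyes.get_calibration('top');K=np.array(c['intrinsics']);C=np.array(c['cam_to_world'])
m=((hsv[:,:,0]>100)&(hsv[:,:,0]<125)&(hsv[:,:,1]>110)).astype(np.uint8)
n,l,st,ce=cv2.connectedComponentsWithStats(m)
for k in range(1,n):
    if st[k,4]>700:
        ys,xs=np.nonzero(l==k); r=cv2.minAreaRect(np.c_[xs,ys].astype(np.float32)); P=np.array([ray(p,K,C,.004) for p in cv2.boxPoints(r)])
        print('blue',r,P.mean(0),[round(np.linalg.norm(P[i+1]-P[i]),3) for i in (0,1)])
want(.512,.298,.30)
E
```

```text
time: 8.75
tool_pos: [0.6624, 0.034, 0.2721]
orientation: [179.9, 0.1, 157.4]
ft_force: [0.6, 0.2, -2.4]
grip_width: 0.145
grip_force: 20.0
mat_top [([204.0, 236.0], 0.96, [0.508, 0.292])]
cover [([304.0, 160.0], 0.87, [0.642, 0.044])]
shaft_tip [([297.0, 165.0], 0.71, [0.652, 0.062])]
bearing_mid [([433.0, 238.0], 0.78, [0.495, -0.254])]
spacer_0_mid []
retainer_mid [([470.0, 296.0], 0.52, [0.357, -0.335]), ([447.0, 163.0], 0.34, [0.675, -0.294])]
washer_mid [([369.0, 236.0], 0.69, [0.503, -0.103])]
blue ((57.22218322753906, 17.785377502441406), (65.16468811035156, 34.2332878112793), 56.611488342285156) [1.06232709 0.66468546 0.004     ] [np.float64(0.086), np.float64(0.173)]
blue ((204.4344940185547, 236.12594604492188), (58.72061538696289, 59.97532272338867), 72.47443389892578) [0.50823124 0.29105734 0.004     ] [np.float64(0.144), np.float64(0.143)]
at [0.6609 0.0337 0.2679] yaw 157.37 shift [ 0.2393  0.1866 -0.0313] n 6.1
```

View pics/t2.png

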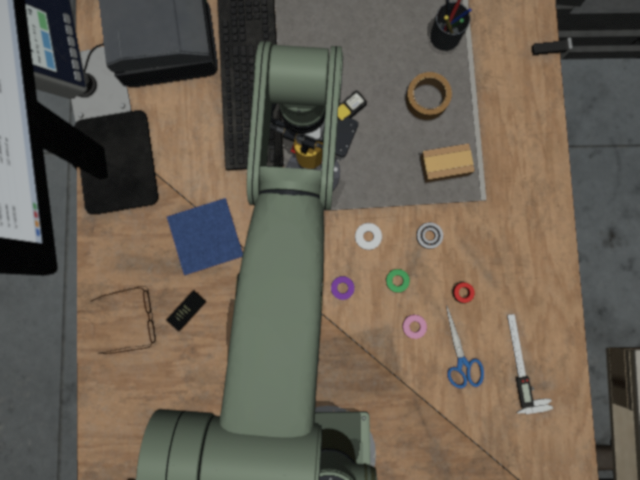

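Only one green spacer is on the bench, at (398,281). The large mat is at (204,236), which gives (0.508, 0.291); the bearing, washer and collar haven't moved. I'll carry the cover to the mat.

```bash
python3 -m pendant '[{"x":0.03,"y":0.022,"z":0,"roll":0},{"x":0.06,"y":0.044,"z":0,"roll":0},{"x":0.09,"y":0.066,"z":0,"roll":0},{"x":0.12,"y":0.088,"z":0,"roll":0},{"x":0.15,"y":0.11,"z":0,"roll":0}]' >/dev/null && python3 -m pendant '[{"x":0.03,"y":0.022,"z":0,"roll":0},{"x":0.06,"y":0.044,"z":0,"roll":0},{"x":0.09,"y":0.0685,"z":0,"roll":0},{"x":0.09,"y":0.0685,"z":0,"roll":0},{"x":0.09,"y":0.0685,"z":0,"roll":0}]'
python3 - <<'E'
from h import *
im,K,C=find('wrist','w4.png',(('mat_top',.004),))
want(.508,.291,.122)
E
```

```text
time: 10.15
tool_pos: [0.5082, 0.2911, 0.2693]
orientation: [-179.9, -0.0, 157.5]
ft_force: [0.7, -0.4, -3.4]
grip_width: 0.15
grip_force: 20.0
mat_top [([129.0, 125.0], 0.84, [0.345, 0.117]), ([320.0, 180.0], 0.76, [0.49, 0.3]), ([162.0, 347.0], 0.2, [0.62, 0.008])]
at [0.5092 0.2898 0.2696] yaw 157.34 shift [0.0015 0.0008 0.1476] n 3.0
```

View pics/w4.png

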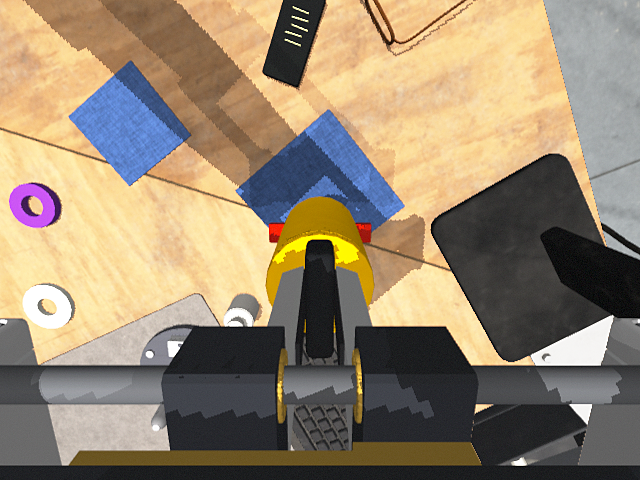

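The cover hangs upright over the large mat. Its visible corners are (326,110), (237,190) and (404,205). I'll check the centre from these.

```bash
python3 - <<'E'
from h import *
c=eyes.get_calibration('wrist'); K=np.array(c['intrinsics']); C=pose()@np.array(c['T_tool_cam'])
P=[ray(p,K,C,.004) for p in ((326,110),(237,190),(404,205))]
print(np.round(P,3)[:,:2],(P[1]+P[2])/2,[np.linalg.norm(P[0]-P[i]) for i in (1,2)])
E
```

```text
[[0.419 0.336]
 [0.463 0.199]
 [0.56  0.382]] [0.51175196 0.29083137 0.004     ] [np.float64(0.14357627625916608), np.float64(0.1486158377846975)]
```

Consistent. I'll lower it to the mat.

```bash
python3 -m pendant '[{"x":0,"y":0.001,"z":0.035,"roll":0},{"x":0,"y":0.001,"z":0.07,"roll":0},{"x":0,"y":0.001,"z":0.1,"roll":0},{"x":0,"y":0.001,"z":0.125,"roll":0},{"x":0,"y":0.001,"z":0.14,"roll":0}]' && python3 -m pendant '[{"x":0,"y":0,"z":0.002,"roll":0},{"x":0,"y":0,"z":0.005,"roll":0},{"x":0,"y":0,"z":0.0075,"roll":0},{"x":0,"y":0,"z":0.0085,"roll":0},{"x":0,"y":0,"z":0.0085,"roll":0}]'
```

```text
time: 10.75
tool_pos: [0.5087, 0.2895, 0.1275]
orientation: [-179.8, -0.2, 157.2]
ft_force: [-0.1, 0.3, -2.9]
grip_width: 0.148
grip_force: 20.0
time: 11.25
tool_pos: [0.5101, 0.2919, 0.1229]
orientation: [179.9, 0.1, 157.4]
ft_force: [0.7, -0.2, -2.4]
grip_width: 0.149
grip_force: 20.0
```

```bash
for i in 1 2; do python3 -m pendant '[{"x":0,"y":0,"z":0.001,"roll":0},{"x":0,"y":0,"z":0.0015,"roll":0},{"x":0,"y":0,"z":0.0015,"roll":0}]'; done
```

```text
time: 11.55
tool_pos: [0.5095, 0.2916, 0.1205]
orientation: [180.0, 0.0, 157.4]
ft_force: [-0.1, 0.8, -1.8]
grip_width: 0.143
grip_force: 20.0
time: 11.85
tool_pos: [0.5096, 0.2916, 0.1192]
orientation: [180.0, 0.0, 157.4]
ft_force: [-1.0, 0.6, -0.3]
grip_width: 0.148
grip_force: 20.0
```

```bash
python3 -m pendant '[{"x":0,"y":0,"z":0.001,"roll":0},{"x":0,"y":0,"z":0.001,"roll":0}]'; python3 -m pendant '[{"x":0,"y":0,"z":0,"roll":0},{"x":0,"y":0,"z":0,"roll":0},{"x":0,"y":0,"z":0,"roll":0},{"x":0,"y":0,"z":0,"roll":0},{"x":0,"y":0,"z":0,"roll":0}]' 0.05;  python3 -m pendant '[{"x":0,"y":0,"z":-0.02,"roll":0},{"x":0,"y":0,"z":-0.06,"roll":0},{"x":0,"y":0,"z":-0.1,"roll":0},{"x":0,"y":0,"z":-0.14,"roll":0},{"x":0,"y":0,"z":-0.18,"roll":0}]' 0.094
python3 - <<'E'
from h import *
want(.49,-.20,.30,70); print(arm.read_state()['q'])
find('top',None,(('shaft_tip',.1155),('bearing_mid',.008),('retainer_mid',.013),('washer_mid',.004),('cover',.07)))
E
```

```text
time: 12.05
tool_pos: [0.5097, 0.2918, 0.1192]
orientation: [180.0, 0.0, 157.4]
ft_force: [-1.7, -0.4, 5.8]
grip_width: 0.146
grip_force: 20.0
time: 12.55
tool_pos: [0.5095, 0.2915, 0.1177]
orientation: [-180.0, -0.0, 157.4]
ft_force: [0.5, 0.0, -0.5]
grip_width: 0.522
grip_force: 0.0
time: 13.05
tool_pos: [0.5093, 0.2915, 0.2995]
orientation: [180.0, 0.0, 157.4]
ft_force: [-0.0, 0.6, 0.3]
grip_width: 0.919
grip_force: 0.0
at [0.5093 0.2915 0.2995] yaw 157.38 shift [-0.1712 -0.4611 -0.0005] n 9.8 roll 1.525 n 10.2
[ 2.13357380e+01  1.01186753e+01  7.93337318e+01  2.06228025e-04
  9.05470348e+01 -4.60436539e+01]
shaft_tip [([315.0, 177.0], 0.77, [0.625, 0.022])]
bearing_mid [([430.0, 240.0], 0.78, [0.491, -0.247])]
retainer_mid [([466.0, 293.0], 0.66, [0.364, -0.328])]
washer_mid [([367.0, 242.0], 0.57, [0.489, -0.099])]
cover [([204.0, 237.0], 0.69, [0.498, 0.279]), ([435.0, 234.0], 0.56, [0.499, -0.249])]
```

```bash
python3 -m pendant '[{"x":-0.02,"y":-0.036,"z":-0.015,"roll":0},{"x":-0.04,"y":-0.072,"z":-0.03,"roll":0},{"x":-0.06,"y":-0.108,"z":-0.03,"roll":0},{"x":-0.08,"y":-0.144,"z":-0.03,"roll":0},{"x":-0.1,"y":-0.18,"z":-0.03,"roll":0}]' >/dev/null; python3 -m pendant '[{"x":-0.02,"y":-0.036,"z":0,"roll":0.14},{"x":-0.04,"y":-0.072,"z":0,"roll":0.28},{"x":-0.06,"y":-0.108,"z":0,"roll":0.42},{"x":-0.072,"y":-0.129,"z":0,"roll":0.56},{"x":-0.072,"y":-0.129,"z":0,"roll":0.7}]'  >/dev/null;  python3 -m pendant '[{"x":0,"y":0,"z":0,"roll":0.14},{"x":0,"y":0,"z":0,"roll":0.28},{"x":0,"y":0,"z":0,"roll":0.42},{"x":0,"y":0,"z":0,"roll":0.476},{"x":0,"y":0,"z":0,"roll":0.476}]' 
python3 - <<'E'
from h import *
im,K,C=find('wrist','w5.png',(('shaft_tip',.1155),('shoulder',.0435),('bearing_mid',.008),('retainer_mid',.013),('washer_mid',.004),('spacer_0_mid',.006),('stand',.0155)))
for z in (.1155,.0435,.0155): print(proj((.6615,.0325,z),K,C))
E
```

```text
time: 14.85
tool_pos: [0.5484, -0.0596, 0.3253]
orientation: [-179.7, -0.1, 90.0]
ft_force: [0.5, 0.8, -0.2]
grip_width: 0.996
grip_force: 0.0
shaft_tip [([409.0, 121.0], 0.72, [0.64, 0.029])]
shoulder [([404.0, 120.0], 0.86, [0.651, 0.031])]
bearing_mid [([289.0, 319.0], 0.77, [0.501, -0.256])]
retainer_mid [([212.0, 355.0], 0.96, [0.381, -0.316])]
washer_mid [([287.0, 216.0], 0.74, [0.501, -0.096])]
spacer_0_mid []
stand [([409.0, 120.0], 0.55, [0.662, 0.032])]
[430.72054686 116.60031134]
[413.43044966 118.95786302]
[408.092465   119.68571172]
```

View pics/w5.png

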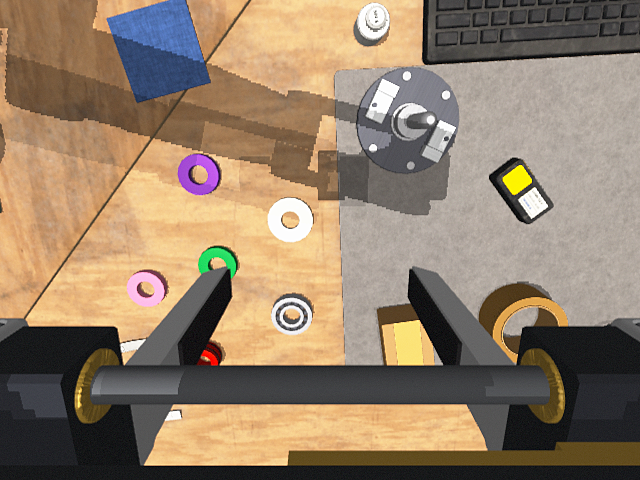

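The shaft tip at (432,116) matches the predicted axis (0.6615, 0.0325). The bearing is at (292,315), the washer at (290,219), the green spacer at (217,265) and the red collar at (208,355). I'll approach the bearing for a closer measurement.

```bash
cat > ring.py <<'E'
import sys
from h import *
Z={'bearing':.016,'washer':.008,'spacer':.012,'retainer':.026}
def ring(name,xy,fn=None,H=None):
    zt=Z[name] if H is None else H
    im,K,C=snap('wrist',fn); hsv=cv2.cvtColor(im,cv2.COLOR_RGB2HSV); h,s,v=cv2.split(hsv)
    u,w=proj((*xy,zt),K,C); r=.06*K[0,0]/(C[2,3]-zt)
    m={'bearing':s<70,'washer':(s<70)&(v>110),'spacer':(h>45)&(h<80)&(s>100),'retainer':((h<8)|(h>172))&(s>150)}[name].astype(np.uint8)
    Y,X=np.ogrid[:480,:640]; m[(X-u)**2+(Y-w)**2>r*r]=0
    n,l,st,_=cv2.connectedComponentsWithStats(m); best=1+np.argmax(st[1:,4])
    cs,_=cv2.findContours((l==best).astype(np.uint8),cv2.RETR_EXTERNAL,cv2.CHAIN_APPROX_NONE); c=cv2.convexHull(max(cs,key=len))
    P=np.array([ray(p,K,C,zt)[:2] for p in c[:,0].astype(float)],np.float32); (cx,cy),R=cv2.minEnclosingCircle(P); e=cv2.fitEllipse(P)
    print(name,'px',np.round(c.mean(0)),'circle',round(cx,4),round(cy,4),'D',round(2*R,4),'ellipse',np.round(e[0],4),np.round(e[1],4)); return e[0]
E
python3 -c "
from h import *
want(.503,-.255,.16,90)"
```

```text
at [ 0.5494 -0.0598  0.3279] yaw 90.02 shift [-0.1952 -0.0465  0.1679] n 5.2 roll 0.0 n 0.0
```

```bash
python3 -m pendant '[{"x":-0.04,"y":-0.01,"z":0.02,"roll":0},{"x":-0.08,"y":-0.02,"z":0.04,"roll":0},{"x":-0.12,"y":-0.03,"z":0.06,"roll":0},{"x":-0.16,"y":-0.04,"z":0.08,"roll":0},{"x":-0.195,"y":-0.046,"z":0.1,"roll":0}]' >/dev/null; python3 -m pendant '[{"x":0,"y":0,"z":0.035,"roll":0},{"x":0,"y":0,"z":0.065,"roll":0},{"x":0,"y":0,"z":0.065,"roll":0},{"x":0,"y":0,"z":0.065,"roll":0}]'; python3 -c "
from ring import *
p=ring('bearing',(.503,-.255),'w6.png'); want(*p,.0035,90); find('wrist',None,(('bearing_mid',.016),))"
```

```text
time: 16.15
tool_pos: [0.5034, -0.2547, 0.1631]
orientation: [-180.0, -0.0, 90.0]
ft_force: [-0.1, 0.3, -0.1]
grip_width: 0.997
grip_force: 0.0
bearing px [[319. 206.]] circle 0.5061 -0.2464 D 0.0635 ellipse [ 0.5055 -0.2465] [0.061 0.063]
at [ 0.5044 -0.2553  0.1646] yaw 90.03 shift [0.009  0.0008 0.161 ] n 3.2 roll 0.0 n 0.0
bearing_mid [([316.0, 218.0], 0.93, [0.502, -0.255])]
```

View pics/w6.png

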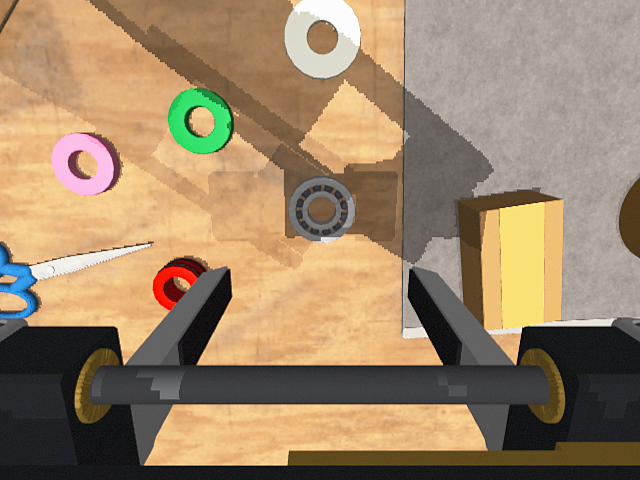

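The bearing's centre is at (321,209) in the wrist view, about (0.5055, -0.2465), with both fingers clear of the carton and collar. I'll descend and grip.

```bash
python3 -m pendant '[{"x":0.009,"y":0.001,"z":0.04,"roll":0},{"x":0.009,"y":0.001,"z":0.08,"roll":0},{"x":0.009,"y":0.001,"z":0.115,"roll":0},{"x":0.009,"y":0.001,"z":0.14,"roll":0},{"x":0.009,"y":0.001,"z":0.155,"roll":0}]' 0.094 20; python3 -m pendant '[{"x":0,"y":0,"z":0.002,"roll":0},{"x":0,"y":0,"z":0.004,"roll":0},{"x":0,"y":0,"z":0.004,"roll":0},{"x":0,"y":0,"z":0.004,"roll":0}]'; python3 -m pendant '[{"x":0,"y":0,"z":0,"roll":0},{"x":0,"y":0,"z":0,"roll":0},{"x":0,"y":0,"z":0,"roll":0},{"x":0,"y":0,"z":0,"roll":0},{"x":0,"y":0,"z":0,"roll":0}]' 0.05 20;python3 -m pendant '[{"x":0,"y":0,"z":0,"roll":0},{"x":0,"y":0,"z":0,"roll":0}]'
```

```text
time: 16.8
tool_pos: [0.5046, -0.2455, 0.0073]
orientation: [-180.0, -0.0, 90.0]
ft_force: [0.5, -0.6, -0.2]
grip_width: 0.998
grip_force: 0.0
time: 17.2
tool_pos: [0.5057, -0.2467, 0.0056]
orientation: [179.8, 0.1, 90.0]
ft_force: [0.3, 0.4, -0.5]
grip_width: 0.999
grip_force: 0.0
time: 17.7
tool_pos: [0.5045, -0.2458, 0.004]
orientation: [180.0, 0.0, 90.0]
ft_force: [0.1, 0.9, 1.0]
grip_width: 0.658
grip_force: 20.0
time: 17.9
tool_pos: [0.5046, -0.2458, 0.004]
orientation: [180.0, 0.0, 90.0]
ft_force: [0.3, 0.7, 0.8]
grip_width: 0.66
grip_force: 20.0
```

```bash
python3 -m pendant '[{"x":0,"y":0,"z":-0.03,"roll":0},{"x":0,"y":0,"z":-0.07,"roll":0},{"x":0,"y":0,"z":-0.11,"roll":0},{"x":0,"y":0,"z":-0.15,"roll":0},{"x":0,"y":0,"z":-0.18,"roll":0}]'; python3 -m pendant '[{"x":0.035,"y":0.02,"z":0,"roll":0},{"x":0.07,"y":0.04,"z":0,"roll":0},{"x":0.105,"y":0.06,"z":0,"roll":0},{"x":0.14,"y":0.08,"z":0,"roll":0},{"x":0.175,"y":0.1,"z":0,"roll":0}]' >/dev/null; python3 -m pendant '[{"x":0.035,"y":0.02,"z":0,"roll":0},{"x":0.07,"y":0.04,"z":0,"roll":0},{"x":0.104,"y":0.057,"z":0,"roll":0},{"x":0.104,"y":0.057,"z":0,"roll":0},{"x":0.104,"y":0.057,"z":0,"roll":0}]'; cat > tip.py <<'E'
from h import *
im,K,C=find('wrist','tip.png',())
want(.6615,.0325,.13)
for z in (.1155,.0435): print(z,proj((.6615,.0325,z),K,C))
cv2.imwrite('pics/tipc.png',cv2.resize(im[60:360,170:470,::-1],None,fx=2,fy=2))
E
python3 tip.py
```

```text
time: 18.4
tool_pos: [0.5047, -0.246, 0.1862]
orientation: [179.9, 0.1, 90.0]
ft_force: [0.4, -1.2, -1.4]
grip_width: 0.663
grip_force: 20.0
time: 19.4
tool_pos: [0.6607, 0.0339, 0.1827]
orientation: [-179.9, 0.0, 90.1]
ft_force: [-0.2, -0.5, -1.6]
grip_width: 0.66
grip_force: 20.0
at [0.6606 0.0329 0.1829] yaw 90.02 shift [-0.0003  0.0011  0.0529] n 1.1 
0.1155 [320.04198566 246.40172845]
0.0435 [320.06233641 221.99924346]
```

View pics/tipc.png

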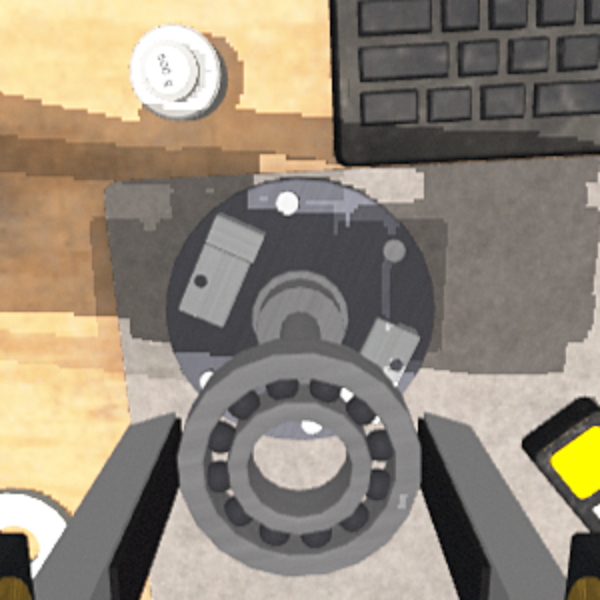

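The held bearing sits centred between the fingers. The shoulder circle is at crop (300,317), i.e. image (320,218.5), about 3 px off my prediction. I'll check the held bearing for the same bias.

```bash
python3 - <<'E'
from h import *
T=pose(); c=eyes.get_calibration('wrist'); K=np.array(c['intrinsics']); C=T@np.array(c['T_tool_cam']); print(T[:3,3])
print('shoulder',ray((320,218.5),K,C,.0435),ray((320,217),K,C,.0435),'flange',ray((320,60+310/2),K,C,.0155))
zt=T[2,3]+.0125
print('held',ray((319.5,288),K,C,zt),'top/bottom',ray((319.5,60+338/2),K,C,zt),ray((319.5,60+575/2),K,C,zt-.016),ray((319.5,60+575/2),K,C,zt))
E
```

```text
[0.66055057 0.03285948 0.1828655 ]
shoulder [0.6612824  0.03463598 0.0435    ] [0.66128192 0.03602113 0.0435    ] flange [0.66127751 0.0314763  0.0155    ]
held [0.66106587 0.03527829 0.1953655 ] top/bottom [0.66106638 0.06568468 0.1953655 ] [ 0.66104053 -0.00885475  0.1793655 ] [0.6610653  0.00158048 0.1953655 ]
```

Held bearing and shaft agree within about 1 mm. I'll lower it in stages.

```bash
python3 -m pendant '[{"x":0,"y":0.0008,"z":0.02,"roll":0},{"x":0,"y":0.0008,"z":0.04,"roll":0},{"x":0,"y":0.0008,"z":0.055,"roll":0},{"x":0,"y":0.0008,"z":0.065,"roll":0},{"x":0,"y":0.0008,"z":0.075,"roll":0}]';python3 -m pendant '[{"x":0,"y":0,"z":0.01,"roll":0},{"x":0,"y":0,"z":0.02,"roll":0},{"x":0,"y":0,"z":0.03,"roll":0},{"x":0,"y":0,"z":0.04,"roll":0},{"x":0,"y":0,"z":0.053,"roll":0}]'
```

```text
time: 19.95
tool_pos: [0.662, 0.0323, 0.1083]
orientation: [-180.0, 0.0, 89.9]
ft_force: [-0.6, 0.5, -1.2]
grip_width: 0.661
grip_force: 20.0
time: 20.45
tool_pos: [0.6628, 0.0333, 0.0557]
orientation: [179.9, 0.0, 90.0]
ft_force: [0.2, -0.4, -1.5]
grip_width: 0.666
grip_force: 20.0
```

```bash
python3 -m pendant '[{"x":0,"y":0,"z":0.003,"roll":0},{"x":0,"y":0,"z":0.005,"roll":0},{"x":0,"y":0,"z":0.005,"roll":0}]';for i in 1 2; do python3 -m pendant '[{"x":0,"y":0,"z":0.0015,"roll":0},{"x":0,"y":0,"z":0.0015,"roll":0},{"x":0,"y":0,"z":0.0015,"roll":0}]'; done
```

```text
time: 20.75
tool_pos: [0.6623, 0.0332, 0.0508]
orientation: [-180.0, 0.0, 90.0]
ft_force: [0.1, 0.6, -1.8]
grip_width: 0.662
grip_force: 20.0
time: 21.05
tool_pos: [0.6625, 0.0332, 0.0499]
orientation: [180.0, 0.0, 90.0]
ft_force: [0.6, -0.6, -2.0]
grip_width: 0.661
grip_force: 20.0
time: 21.35
tool_pos: [0.6621, 0.0332, 0.0479]
orientation: [-180.0, -0.0, 90.0]
ft_force: [-1.0, 0.5, -2.2]
grip_width: 0.661
grip_force: 20.0
```

```bash
python3 -m pendant '[{"x":0,"y":0,"z":0.0015,"roll":0},{"x":0,"y":0,"z":0.0015,"roll":0}]'; python3 -m pendant '[{"x":0,"y":0,"z":0,"roll":0},{"x":0,"y":0,"z":0,"roll":0},{"x":0,"y":0,"z":0,"roll":0},{"x":0,"y":0,"z":0,"roll":0}]' 0.08; python3 -m pendant '[{"x":0,"y":0,"z":-0.03,"roll":0},{"x":0,"y":0,"z":-0.07,"roll":0},{"x":0,"y":0,"z":-0.11,"roll":0},{"x":0,"y":0,"z":-0.14,"roll":0},{"x":0,"y":0,"z":-0.14,"roll":0}]' 0.094;  python3 -c "
from h import *
find('wrist','w7.png',(('bearing_mid',.0515),('washer_mid',.008),('spacer_0_mid',.012),('retainer_mid',.026)))
find('top','t7.png',(('washer_mid',.008),('spacer_0_mid',.012),('retainer_mid',.026)))
c=cv2.imread('pics/w7.png')[120:360,170:470];d=cv2.imread('pics/t7.png')[150:350,260:510]
cv2.imwrite('pics/b7.png',np.hstack([cv2.resize(c,(400,320)),cv2.resize(d,(400,320))]))
want(.43,-.17,.17)"
```

```text
time: 21.55
tool_pos: [0.6624, 0.0332, 0.0475]
orientation: [180.0, 0.0, 90.0]
ft_force: [-1.7, 0.4, 4.4]
grip_width: 0.665
grip_force: 20.0
time: 21.95
tool_pos: [0.6623, 0.0332, 0.0463]
orientation: [180.0, 0.0, 90.0]
ft_force: [0.1, 1.0, -0.0]
grip_width: 0.85
grip_force: 0.0
time: 22.45
tool_pos: [0.6663, 0.0329, 0.1933]
orientation: [179.3, 0.1, 90.0]
ft_force: [0.1, 0.1, 0.5]
grip_width: 0.998
grip_force: 0.0
bearing_mid [([316.0, 208.0], 0.81, [0.666, 0.044])]
washer_mid [([157.0, 316.0], 0.63, [0.49, -0.086])]
spacer_0_mid []
retainer_mid []
washer_mid [([370.0, 234.0], 0.95, [0.508, -0.105])]
spacer_0_mid [([212.0, 245.0], 0.16, [0.485, 0.271])]
retainer_mid [([466.0, 288.0], 0.68, [0.376, -0.326]), ([330.0, 171.0], 0.41, [0.657, -0.013])]
at [0.6614 0.0332 0.1848] yaw 90.0 shift [-0.2032 -0.2314  0.0153] n 6.2
```

View pics/b7.png

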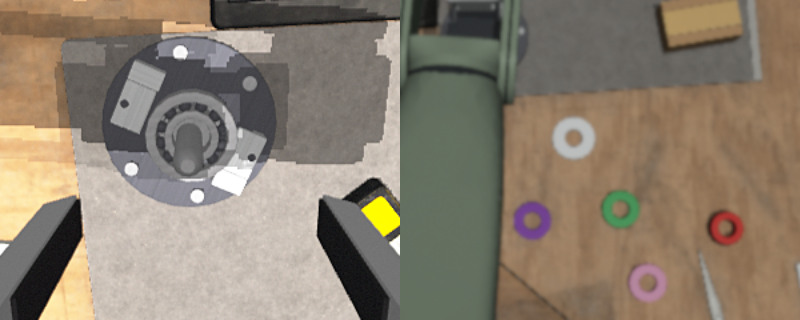

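The bearing is seated around the shaft. In the right crop the green spacer is at (620,210), i.e. top image (398,281); the purple, pink, white and red rings are unmoved. Next is the spacer.

```bash
python3 -m pendant '[{"x":-0.03,"y":-0.038,"z":0,"roll":0},{"x":-0.06,"y":-0.076,"z":0,"roll":0},{"x":-0.09,"y":-0.114,"z":0,"roll":0},{"x":-0.12,"y":-0.152,"z":0,"roll":0},{"x":-0.15,"y":-0.19,"z":0,"roll":0}]' >/dev/null; python3 -m pendant '[{"x":-0.025,"y":-0.038,"z":0.01,"roll":0},{"x":-0.053,"y":-0.076,"z":0.02,"roll":0},{"x":-0.053,"y":-0.076,"z":0.02,"roll":0},{"x":-0.053,"y":-0.076,"z":0.02,"roll":0}]'; python3 -c "
from ring import *
p=ring('spacer',(.395,-.17),'w8.png'); want(*p,.0035,90)"
```

```text
time: 23.8
tool_pos: [0.3957, -0.1702, 0.1662]
orientation: [180.0, -0.0, 89.8]
ft_force: [-0.2, -0.9, 0.4]
grip_width: 1.0
grip_force: 0.0
spacer px [[323. 215.]] circle 0.3993 -0.1682 D 0.0562 ellipse [ 0.3991 -0.1682] [0.055  0.0558]
at [ 0.3968 -0.1699  0.1667] yaw 89.95 shift [0.0017 0.0021 0.1632] n 3.3 roll -0.001 n 0.0
```

View pics/w8.png

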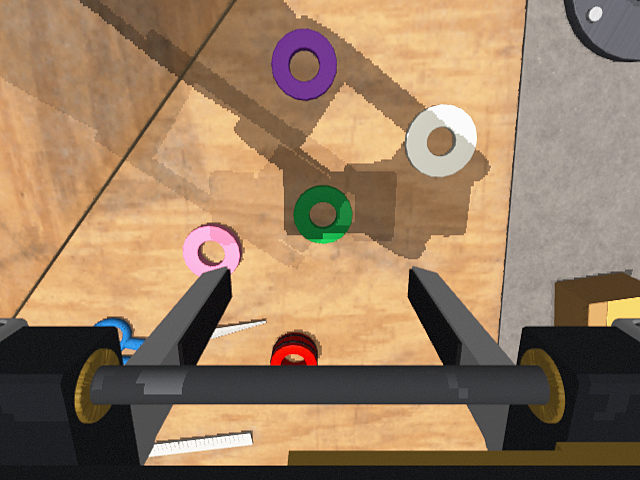

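The green spacer is at (323,214), between the fingers' lines of descent; the pink ring at (212,252) stays outside. I'll grip the spacer.

```bash
python3 -m pendant '[{"x":0.0017,"y":0.0025,"z":0.04,"roll":0},{"x":0.0017,"y":0.0025,"z":0.08,"roll":0},{"x":0.0017,"y":0.0025,"z":0.115,"roll":0},{"x":0.0017,"y":0.0025,"z":0.14,"roll":0},{"x":0.0017,"y":0.0025,"z":0.155,"roll":0}]' 0.094 15; python3 -m pendant '[{"x":0,"y":0,"z":0.004,"roll":0},{"x":0,"y":0,"z":0.007,"roll":0},{"x":0,"y":0,"z":0.007,"roll":0},{"x":0,"y":0,"z":0.007,"roll":0}]'; python3 -m pendant '[{"x":0,"y":0,"z":0,"roll":0},{"x":0,"y":0,"z":0,"roll":0},{"x":0,"y":0,"z":0,"roll":0},{"x":0,"y":0,"z":0,"roll":0},{"x":0,"y":0,"z":0,"roll":0}]' 0.045 15;python3 -m pendant '[{"x":0,"y":0,"z":0,"roll":0},{"x":0,"y":0,"z":0,"roll":0}]'
```

```text
time: 24.35
tool_pos: [0.3992, -0.1663, 0.0094]
orientation: [-179.9, -0.1, 90.2]
ft_force: [0.4, -0.4, -0.4]
grip_width: 0.999
grip_force: 0.0
time: 24.75
tool_pos: [0.3999, -0.1685, 0.0054]
orientation: [179.9, 0.1, 90.0]
ft_force: [-0.3, 0.4, -0.0]
grip_width: 1.0
grip_force: 0.0
time: 25.25
tool_pos: [0.3987, -0.1682, 0.0045]
orientation: [180.0, 0.0, 90.0]
ft_force: [1.0, 0.4, 0.5]
grip_width: 0.615
grip_force: 6.3
time: 25.45
tool_pos: [0.3987, -0.1682, 0.0045]
orientation: [-180.0, 0.0, 90.0]
ft_force: [-0.4, 0.3, 1.2]
grip_width: 0.605
grip_force: 15.0
```

```bash
python3 -m pendant '[{"x":0,"y":0,"z":-0.03,"roll":0},{"x":0,"y":0,"z":-0.07,"roll":0},{"x":0,"y":0,"z":-0.11,"roll":0},{"x":0,"y":0,"z":-0.15,"roll":0},{"x":0,"y":0,"z":-0.18,"roll":0}]' >/dev/null; python3 -m pendant '[{"x":0.03,"y":0.038,"z":0,"roll":0},{"x":0.06,"y":0.076,"z":0,"roll":0},{"x":0.09,"y":0.114,"z":0,"roll":0},{"x":0.12,"y":0.152,"z":0,"roll":0},{"x":0.15,"y":0.19,"z":0,"roll":0}]' >/dev/null; python3 -m pendant '[{"x":0.025,"y":0.038,"z":0,"roll":0},{"x":0.051,"y":0.073,"z":0,"roll":0},{"x":0.051,"y":0.073,"z":0,"roll":0},{"x":0.051,"y":0.073,"z":0,"roll":0}]'; cat > held.py <<'E'
import sys; from ring import *
n=sys.argv[1]; off=float(sys.argv[2]); T=pose()
ring(n,T[:2,3],'held_%s.png'%n,T[2,3]+off); want(.662,.0332,.13,90)
E
python3 held.py spacer .0075
```

```text
time: 26.85
tool_pos: [0.6612, 0.0335, 0.1828]
orientation: [-179.8, 0.0, 90.1]
ft_force: [0.1, 0.6, -0.8]
grip_width: 0.606
grip_force: 15.0
spacer px [[315. 283.]] circle 0.6617 0.0345 D 0.0577 ellipse [0.6616 0.0343] [0.0549 0.0574]
at [0.6607 0.0327 0.1834] yaw 90.02 shift [0.0005 0.0014 0.0534] n 1.1 roll 0.0 n 0.0
```

```bash
python3 -m pendant '[{"x":0,"y":0.0007,"z":0.02,"roll":0},{"x":0,"y":0.0007,"z":0.04,"roll":0},{"x":0,"y":0.0007,"z":0.055,"roll":0},{"x":0,"y":0.0007,"z":0.065,"roll":0},{"x":0,"y":0.0007,"z":0.075,"roll":0}]';python3 -m pendant '[{"x":0,"y":0,"z":0.01,"roll":0},{"x":0,"y":0,"z":0.02,"roll":0},{"x":0,"y":0,"z":0.03,"roll":0},{"x":0,"y":0,"z":0.04,"roll":0},{"x":0,"y":0,"z":0.041,"roll":0}]'; python3 -m pendant '[{"x":0,"y":0,"z":0.0015,"roll":0},{"x":0,"y":0,"z":0.0015,"roll":0},{"x":0,"y":0,"z":0.0015,"roll":0}]'
```

```text
time: 27.4
tool_pos: [0.6621, 0.0322, 0.1092]
orientation: [180.0, 0.0, 89.9]
ft_force: [0.4, 0.2, 0.1]
grip_width: 0.605
grip_force: 15.0
time: 27.9
tool_pos: [0.6611, 0.033, 0.0663]
orientation: [-179.8, -0.0, 90.0]
ft_force: [0.2, 0.6, -1.0]
grip_width: 0.604
grip_force: 15.0
time: 28.2
tool_pos: [0.663, 0.0329, 0.0676]
orientation: [179.9, 0.0, 90.0]
ft_force: [0.2, 0.7, -0.6]
grip_width: 0.603
grip_force: 15.0
```

```bash
for i in 1 2 3; do python3 -m pendant '[{"x":0,"y":0,"z":0.0012,"roll":0},{"x":0,"y":0,"z":0.0012,"roll":0},{"x":0,"y":0,"z":0.0012,"roll":0}]' | egrep 'pos|ft'; done
```

```text
tool_pos: [0.6625, 0.0329, 0.0659]
ft_force: [0.0, 0.6, 0.3]
tool_pos: [0.6623, 0.0329, 0.0644]
ft_force: [-0.5, -0.3, -0.1]
tool_pos: [0.6626, 0.0329, 0.064]
ft_force: [-1.9, -0.7, 4.1]
```

Contact at the expected height. I'll release the spacer, go up, and look at the washer.

```bash
python3 -m pendant '[{"x":0,"y":0,"z":0,"roll":0},{"x":0,"y":0,"z":0,"roll":0},{"x":0,"y":0,"z":0,"roll":0},{"x":0,"y":0,"z":0,"roll":0}]' 0.08|egrep 'pos|ft|grip'; python3 -m pendant '[{"x":0,"y":0,"z":-0.03,"roll":0},{"x":0,"y":0,"z":-0.06,"roll":0},{"x":0,"y":0,"z":-0.09,"roll":0},{"x":0,"y":0,"z":-0.12,"roll":0},{"x":0,"y":0,"z":-0.12,"roll":0}]' 0.094|egrep 'pos'; python3 -c "
from ring import *
ring('spacer',(.662,.033),'w9.png',.0715)
find('top','t9.png',(('washer_mid',.008),('retainer_mid',.026)))
want(.506,-.108,.165)"
```

```text
tool_pos: [0.6623, 0.0329, 0.063]
ft_force: [0.1, -0.1, 0.3]
grip_width: 0.848
grip_force: 0.0
tool_pos: [0.6661, 0.0326, 0.1894]
spacer px [[315. 223.]] circle 0.6628 0.0332 D 0.0564 ellipse [0.663 0.033] [0.0548 0.056 ]
washer_mid [([368.0, 242.0], 0.88, [0.488, -0.101])]
retainer_mid [([459.0, 295.0], 0.62, [0.359, -0.307])]
at [0.6611 0.0329 0.1811] yaw 90.0 shift [-0.141  -0.1551  0.0166] n 4.2
```

```bash
python3 -m pendant '[{"x":-0.03,"y":-0.035,"z":0,"roll":0},{"x":-0.06,"y":-0.07,"z":0,"roll":0},{"x":-0.09,"y":-0.105,"z":0,"roll":0},{"x":-0.12,"y":-0.135,"z":0.01,"roll":0},{"x":-0.14,"y":-0.159,"z":0.017,"roll":0}]'|grep pos; python3 -m pendant '[{"x":0,"y":0,"z":0,"roll":0},{"x":0,"y":0,"z":0,"roll":0}]'|grep pos; python3 -c "
from ring import *
p=ring('washer',(.502,-.108),'w10.png'); want(*p,.0025,90);find('wrist',None,(('washer_mid',.008),))"
```

```text
tool_pos: [0.5001, -0.108, 0.1638]
tool_pos: [0.5024, -0.1069, 0.1648]
washer px [[323. 209.]] circle 0.506 -0.1012 D 0.0653 ellipse [ 0.5059 -0.1014] [0.0632 0.0645]
at [ 0.5034 -0.1067  0.1655] yaw 89.98 shift [0.0051 0.0027 0.163 ] n 3.3 roll -0.0 n 0.0
washer_mid [([320.0, 203.0], 0.87, [0.504, -0.094])]
```

```bash
python3 -m pendant '[{"x":0.005,"y":0.003,"z":0.04,"roll":0},{"x":0.005,"y":0.003,"z":0.08,"roll":0},{"x":0.005,"y":0.003,"z":0.115,"roll":0},{"x":0.005,"y":0.003,"z":0.14,"roll":0},{"x":0.005,"y":0.003,"z":0.155,"roll":0}]' 0.094 12|grep pos; python3 -m pendant '[{"x":0,"y":0,"z":0.004,"roll":0},{"x":0,"y":0,"z":0.007,"roll":0},{"x":0,"y":0,"z":0.0075,"roll":0},{"x":0,"y":0,"z":0.0075,"roll":0}]' | egrep 'pos|ft'; python3 -m pendant '[{"x":0,"y":0,"z":0,"roll":0},{"x":0,"y":0,"z":0,"roll":0},{"x":0,"y":0,"z":0,"roll":0},{"x":0,"y":0,"z":0,"roll":0},{"x":0,"y":0,"z":0,"roll":0}]' 0.052 12|grep pos;python3 -m pendant '[{"x":0,"y":0,"z":0,"roll":0},{"x":0,"y":0,"z":0,"roll":0}]'
```

```text
tool_pos: [0.5057, -0.1005, 0.0087]
tool_pos: [0.5076, -0.1023, 0.0049]
ft_force: [0.2, 0.0, -0.3]
tool_pos: [0.5064, -0.1022, 0.0041]
time: 32.65
tool_pos: [0.5064, -0.1022, 0.004]
orientation: [-180.0, 0.0, 90.0]
ft_force: [-0.8, 0.6, 2.7]
grip_width: 0.676
grip_force: 12.0
```

```bash
python3 -m pendant '[{"x":0,"y":0,"z":-0.02,"roll":0},{"x":0,"y":0,"z":-0.06,"roll":0},{"x":0,"y":0,"z":-0.1,"roll":0},{"x":0,"y":0,"z":-0.14,"roll":0},{"x":0,"y":0,"z":-0.18,"roll":0}]' |grep grip; python3 -m pendant '[{"x":0.03,"y":0.035,"z":0,"roll":0},{"x":0.06,"y":0.07,"z":0,"roll":0},{"x":0.09,"y":0.105,"z":0,"roll":0},{"x":0.12,"y":0.14,"z":0,"roll":0},{"x":0.1344,"y":0.156,"z":0,"roll":0}]' >/dev/null; python3 -m pendant '[{"x":0,"y":0,"z":0,"roll":0},{"x":0,"y":0,"z":0,"roll":0},{"x":0,"y":0,"z":0,"roll":0}]'; python3 held.py washer .004
```

```text
grip_width: 0.681
grip_force: 12.0
time: 33.95
tool_pos: [0.6614, 0.0314, 0.1833]
orientation: [-179.9, 0.0, 90.0]
ft_force: [0.6, -0.9, -0.6]
grip_width: 0.677
grip_force: 12.0
washer px [[360. 279.]] circle 0.6612 0.0266 D 0.135 ellipse [0.6626 0.0249] [0.1227 0.1328]
at [0.6615 0.0312 0.1836] yaw 89.93 shift [0.002  0.0006 0.0536] n 1.1 roll -0.001 n 0.0
```

```bash
python3 -m pendant '[{"x":0.001,"y":0.001,"z":0.02,"roll":0},{"x":0.001,"y":0.001,"z":0.04,"roll":0},{"x":0.001,"y":0.001,"z":0.055,"roll":0},{"x":0.001,"y":0.001,"z":0.065,"roll":0},{"x":0.001,"y":0.001,"z":0.075,"roll":0}]'|egrep 'pos|ft|grip';python3 -m pendant '[{"x":0,"y":0,"z":0.01,"roll":0},{"x":0,"y":0,"z":0.02,"roll":0},{"x":0,"y":0,"z":0.028,"roll":0},{"x":0,"y":0,"z":0.03,"roll":0},{"x":0,"y":0,"z":0.03,"roll":0}]'|egrep 'pos|ft|grip'; for i in 1 2; do python3 -m pendant '[{"x":0,"y":0,"z":0.0012,"roll":0},{"x":0,"y":0,"z":0.0012,"roll":0},{"x":0,"y":0,"z":0.0012,"roll":0}]' | egrep 'pos|ft'; done
```

```text
tool_pos: [0.6632, 0.0327, 0.1084]
ft_force: [-0.6, -0.0, -0.0]
grip_width: 0.678
grip_force: 12.0
tool_pos: [0.6631, 0.0329, 0.0783]
ft_force: [-2.6, -2.3, -1.0]
grip_width: 0.676
grip_force: 12.0
tool_pos: [0.6632, 0.033, 0.0778]
ft_force: [-2.8, -3.5, 0.5]
tool_pos: [0.6633, 0.0329, 0.077]
ft_force: [-4.0, -3.1, 1.9]
```

```bash
for i in 1 2; do python3 -m pendant '[{"x":0,"y":0,"z":0.001,"roll":0},{"x":0,"y":0,"z":0.001,"roll":0},{"x":0,"y":0,"z":0.001,"roll":0}]' | egrep 'pos|ft'; done; python3 - <<'E'
from h import *
im,K,C=snap('wrist','w11.png')
print(arm.read_state()['wrist_torque'])
E
```

```text
tool_pos: [0.6634, 0.0329, 0.0762]
ft_force: [-4.1, -3.3, 3.0]
tool_pos: [0.6633, 0.0327, 0.0756]
ft_force: [-5.0, -3.2, 4.1]
[-0.76753656  0.8975493   0.03980192]
```

```bash
python3 -m pendant '[{"x":0,"y":0,"z":0,"roll":0},{"x":0,"y":0,"z":0,"roll":0},{"x":0,"y":0,"z":0,"roll":0},{"x":0,"y":0,"z":0,"roll":0}]' 0.08|egrep 'pos|ft|grip'; python3 -m pendant '[{"x":0,"y":0,"z":-0.03,"roll":0},{"x":0,"y":0,"z":-0.06,"roll":0},{"x":0,"y":0,"z":-0.09,"roll":0},{"x":0,"y":0,"z":-0.11,"roll":0},{"x":0,"y":0,"z":-0.11,"roll":0}]' 0.094|egrep 'pos'; python3 - <<'E'
from ring import *
ring('washer',(.662,.033),'w12.png',.0795)
im=cv2.imread('pics/w12.png'); hsv=cv2.cvtColor(im,cv2.COLOR_BGR2HSV)
cv2.imwrite('pics/b12.png',cv2.resize(im[100:340,190:450],None,fx=2,fy=2))
find('top','t12.png',(('retainer_mid',.026),))
want(.372,-.325,.17)
E
```

```text
tool_pos: [0.6639, 0.0338, 0.0746]
ft_force: [0.1, 0.5, 0.4]
grip_width: 0.853
grip_force: 0.0
tool_pos: [0.6664, 0.0334, 0.1891]
washer px [[314. 261.]] circle 0.6624 0.0272 D 0.1252 ellipse [0.6629 0.0162] [0.0996 0.1234]
retainer_mid [([459.0, 292.0], 0.71, [0.368, -0.307]), ([335.0, 168.0], 0.32, [0.664, -0.024])]
at [0.6626 0.0335 0.1828] yaw 90.01 shift [-0.3585 -0.2906  0.0133] n 9.2
```

```bash
python3 - <<'E'
from h import *
im=cv2.imread('pics/w12.png'); hsv=cv2.cvtColor(im,cv2.COLOR_BGR2HSV)
c=eyes.get_calibration('wrist'); K=np.array(c['intrinsics']); C=pose()@np.array(c['T_tool_cam'])
def circ(r,z,cx=.6625,cy=.033): return np.array([proj((cx+r*np.cos(a),cy+r*np.sin(a),z),K,C) for a in np.linspace(0,2*np.pi,12,endpoint=False)])
for r in (.016,.023,.03,.034,.038):
    print(r,[tuple(int(t) for t in hsv[int(v),int(u)]) for u,v in circ(r,.0795)])
g=cv2.GaussianBlur(cv2.cvtColor(im,cv2.COLOR_BGR2GRAY),(5,5),1)
# best circle by radial gradient
best=[]
for z in (.0795,.0715):
  for cx in np.arange(.655,.671,.001):
    for cy in np.arange(.025,.043,.001):
        A=[proj((cx+.030*np.cos(a),cy+.030*np.sin(a),z),K,C) for a in np.linspace(0,2*np.pi,24,endpoint=False)]
        B=[proj((cx+.034*np.cos(a),cy+.034*np.sin(a),z),K,C) for a in np.linspace(0,2*np.pi,24,endpoint=False)]
        best.append((np.median([float(g[int(p[1]),int(p[0])])-float(g[int(q[1]),int(q[0])]) for p,q in zip(A,B)]),z,round(cx,3),round(cy,3)))
print(sorted(best)[-6:])
E
```

```text
0.016 [(23, 18, 184), (19, 23, 189), (23, 18, 187), (21, 23, 188), (26, 21, 194), (90, 2, 132), (30, 17, 103), (45, 5, 95), (160, 6, 137), (90, 3, 82), (26, 19, 186), (28, 20, 183)]
0.023 [(25, 13, 235), (30, 12, 239), (28, 16, 187), (25, 16, 189), (25, 16, 187), (24, 20, 188), (26, 20, 187), (30, 17, 185), (28, 18, 189), (28, 19, 188), (27, 12, 236), (28, 16, 187)]
0.03 [(0, 0, 158), (111, 30, 59), (25, 18, 187), (25, 18, 186), (26, 19, 190), (28, 20, 187), (26, 19, 188), (25, 18, 186), (21, 20, 182), (0, 0, 255), (0, 0, 255), (0, 0, 255)]
0.034 [(90, 2, 161), (137, 31, 75), (114, 15, 87), (150, 5, 94), (27, 17, 165), (28, 21, 198), (23, 18, 125), (120, 21, 132), (112, 25, 152), (150, 1, 253), (115, 22, 149), (0, 0, 255)]
0.038 [(60, 2, 156), (133, 24, 73), (126, 14, 93), (126, 17, 74), (128, 14, 74), (0, 0, 159), (110, 21, 72), (120, 20, 130), (126, 17, 151), (122, 23, 142), (123, 21, 148), (120, 19, 149)]
[(np.float64(68.5), 0.0795, np.float64(0.66), np.float64(0.034)), (np.float64(69.0), 0.0715, np.float64(0.659), np.float64(0.033)), (np.float64(71.0), 0.0795, np.float64(0.659), np.float64(0.034)), (np.float64(71.0), 0.0795, np.float64(0.661), np.float64(0.034)), (np.float64(72.0), 0.0715, np.float64(0.659), np.float64(0.032)), (np.float64(75.0), 0.0715, np.float64(0.66), np.float64(0.032))]
```

The washer is on the shaft at about (0.660, 0.0335). Its side forces suggest the true axis is nearer (0.660, 0.031), so I'll use that for the collar. Going to the collar.

```bash
python3 -m pendant '[{"x":-0.038,"y":-0.031,"z":0,"roll":0},{"x":-0.076,"y":-0.062,"z":0,"roll":0},{"x":-0.114,"y":-0.093,"z":0,"roll":0},{"x":-0.152,"y":-0.124,"z":0,"roll":0},{"x":-0.19,"y":-0.155,"z":0,"roll":0}]' >/dev/null; python3 -m pendant '[{"x":-0.038,"y":-0.031,"z":0,"roll":0},{"x":-0.076,"y":-0.062,"z":0,"roll":0},{"x":-0.114,"y":-0.093,"z":0,"roll":0},{"x":-0.152,"y":-0.124,"z":0.01,"roll":0},{"x":-0.162,"y":-0.132,"z":0.013,"roll":0}]'|grep pos; python3 -m pendant '[{"x":0,"y":0,"z":0,"roll":0},{"x":0,"y":0,"z":0,"roll":0}]'|grep pos; python3 -c "
from ring import *
p=ring('retainer',(.372,-.318),'w13.png'); want(*p,.008,90);find('wrist',None,(('retainer_mid',.013),))"
```

```text
tool_pos: [0.3725, -0.3203, 0.1687]
tool_pos: [0.3765, -0.3175, 0.1704]
retainer px [[308. 220.]] circle 0.3697 -0.3195 D 0.0503 ellipse [ 0.3695 -0.3196] [0.0469 0.0503]
at [ 0.377  -0.3174  0.1708] yaw 90.07 shift [-0.0025 -0.0075  0.1628] n 3.3 roll 0.001 n 0.0
retainer_mid [([305.0, 231.0], 0.62, [0.364, -0.332])]
```

```bash
python3 -m pendant '[{"x":-0.003,"y":-0.0075,"z":0.03,"roll":0},{"x":-0.003,"y":-0.0075,"z":0.07,"roll":0},{"x":-0.003,"y":-0.0075,"z":0.1,"roll":0},{"x":-0.003,"y":-0.0075,"z":0.13,"roll":0},{"x":-0.003,"y":-0.0075,"z":0.15,"roll":0}]' 0.075 15|grep pos; python3 -m pendant '[{"x":0,"y":0,"z":0.006,"roll":0},{"x":0,"y":0,"z":0.011,"roll":0},{"x":0,"y":0,"z":0.011,"roll":0},{"x":0,"y":0,"z":0.011,"roll":0}]' | egrep 'pos|ft'; python3 -m pendant '[{"x":0,"y":0,"z":0,"roll":0},{"x":0,"y":0,"z":0,"roll":0},{"x":0,"y":0,"z":0,"roll":0},{"x":0,"y":0,"z":0,"roll":0},{"x":0,"y":0,"z":0,"roll":0}]' 0.038 15|grep pos;python3 -m pendant '[{"x":0,"y":0,"z":0,"roll":0},{"x":0,"y":0,"z":0,"roll":0}]'
```

```text
tool_pos: [0.3692, -0.3196, 0.0195]
tool_pos: [0.3699, -0.3225, 0.0116]
ft_force: [-0.4, 0.8, -0.3]
tool_pos: [0.369, -0.3219, 0.0108]
time: 40.25
tool_pos: [0.369, -0.322, 0.0108]
orientation: [180.0, 0.0, 90.0]
ft_force: [-1.0, 0.9, 4.4]
grip_width: 0.518
grip_force: 15.0
```

```bash
python3 -m pendant '[{"x":0,"y":0,"z":-0.02,"roll":0},{"x":0,"y":0,"z":-0.06,"roll":0},{"x":0,"y":0,"z":-0.1,"roll":0},{"x":0,"y":0,"z":-0.14,"roll":0},{"x":0,"y":0,"z":-0.18,"roll":0}]' |grep grip; python3 -m pendant '[{"x":0.038,"y":0.031,"z":0,"roll":0},{"x":0.076,"y":0.062,"z":0,"roll":0},{"x":0.114,"y":0.093,"z":0,"roll":0},{"x":0.152,"y":0.124,"z":0,"roll":0},{"x":0.19,"y":0.155,"z":0,"roll":0}]' >/dev/null;  python3 -m pendant '[{"x":0.038,"y":0.031,"z":0,"roll":0},{"x":0.076,"y":0.062,"z":0,"roll":0},{"x":0.114,"y":0.093,"z":0,"roll":0},{"x":0.152,"y":0.124,"z":0,"roll":0},{"x":0.162,"y":0.1365,"z":0,"roll":0}]' >/dev/null;python3 -m pendant '[{"x":0,"y":0,"z":0,"roll":0},{"x":0,"y":0,"z":0,"roll":0},{"x":0,"y":0,"z":0,"roll":0}]'; python3 held.py retainer .0152
```

```text
grip_width: 0.519
grip_force: 15.0
time: 42.05
tool_pos: [0.6594, 0.0292, 0.1899]
orientation: [-179.9, 0.0, 89.9]
ft_force: [-0.3, 0.3, -0.6]
grip_width: 0.517
grip_force: 15.0
retainer px [[314. 292.]] circle 0.66 0.0311 D 0.0488 ellipse [0.6599 0.0311] [0.0472 0.0485]
at [0.6596 0.0291 0.1902] yaw 89.91 shift [0.0042 0.0025 0.0602] n 1.2 roll -0.002 n 0.0
```

```bash
python3 -m pendant '[{"x":0.0005,"y":0.0005,"z":0.02,"roll":0},{"x":0.0005,"y":0.0005,"z":0.04,"roll":0},{"x":0.0005,"y":0.0005,"z":0.055,"roll":0},{"x":0.0005,"y":0.0005,"z":0.065,"roll":0},{"x":0.0005,"y":0.0005,"z":0.075,"roll":0}]'|egrep 'pos|ft|grip';python3 -m pendant '[{"x":0,"y":0,"z":0.008,"roll":0},{"x":0,"y":0,"z":0.016,"roll":0},{"x":0,"y":0,"z":0.02,"roll":0},{"x":0,"y":0,"z":0.02,"roll":0},{"x":0,"y":0,"z":0.02,"roll":0}]'|egrep 'pos|ft|grip'; for i in 1 2; do python3 -m pendant '[{"x":0,"y":0,"z":0.0012,"roll":0},{"x":0,"y":0,"z":0.0012,"roll":0},{"x":0,"y":0,"z":0.0012,"roll":0}]' | egrep 'pos|ft'; done
```

```text
tool_pos: [0.6608, 0.0302, 0.115]
ft_force: [-0.6, -0.1, -0.6]
grip_width: 0.512
grip_force: 15.0
tool_pos: [0.6613, 0.0308, 0.0958]
ft_force: [0.2, 0.1, -1.4]
grip_width: 0.518
grip_force: 15.0
tool_pos: [0.6611, 0.0308, 0.0946]
ft_force: [-0.3, 0.1, 0.1]
tool_pos: [0.6609, 0.0308, 0.093]
ft_force: [1.2, -0.0, -1.0]
```

```bash
for i in 1 2 3; do python3 -m pendant '[{"x":0,"y":0,"z":0.001,"roll":0},{"x":0,"y":0,"z":0.001,"roll":0},{"x":0,"y":0,"z":0.001,"roll":0}]' | egrep 'pos|ft'; done
```

```text
tool_pos: [0.6609, 0.0308, 0.0919]
ft_force: [0.4, -0.1, 0.0]
tool_pos: [0.6609, 0.0308, 0.091]
ft_force: [0.6, -0.8, -1.2]
tool_pos: [0.6611, 0.0308, 0.0903]
ft_force: [-0.4, 0.0, 0.3]
```

```bash
python3 -m pendant '[{"x":0,"y":0,"z":0.001,"roll":0},{"x":0,"y":0,"z":0.001,"roll":0},{"x":0,"y":0,"z":0.001,"roll":0}]' | egrep 'pos|ft'; python3 -m pendant '[{"x":0,"y":0,"z":0,"roll":0},{"x":0,"y":0,"z":0,"roll":0},{"x":0,"y":0,"z":0,"roll":0},{"x":0,"y":0,"z":0,"roll":0}]' 0.07|egrep 'pos|ft|grip'; python3 -m pendant '[{"x":0,"y":0,"z":-0.03,"roll":0},{"x":0,"y":0,"z":-0.06,"roll":0},{"x":0,"y":0,"z":-0.09,"roll":0},{"x":0,"y":0,"z":-0.11,"roll":0},{"x":0,"y":0,"z":-0.11,"roll":0}]' 0.094|grep pos
python3 -m pendant '[{"x":-0.04,"y":-0.02,"z":0,"roll":0},{"x":-0.08,"y":-0.04,"z":0,"roll":0},{"x":-0.12,"y":-0.06,"z":0,"roll":0},{"x":-0.16,"y":-0.06,"z":0,"roll":0},{"x":-0.16,"y":-0.06,"z":0,"roll":0}]'|grep pos
python3 - <<'E'
from h import *
a,_,_=snap('wrist','wz.png'); b,_,_=snap('scene','sz.png'); c,_,_=snap('top','tz.png')
x=cv2.resize(a,(400,300)); y=cv2.resize(b[170:320,130:330],(400,300)); z=cv2.resize(c[130:340,150:500],(500,300)); 
w,K,C=a,*[None]*2
cal=eyes.get_calibration('wrist');K=np.array(cal['intrinsics']);C=pose()@np.array(cal['T_tool_cam']);u,v=proj((.66,.03,.09),K,C).astype(int);print(u,v)
v0=max(v-75,0);u0=min(max(u-100,0),440); q=cv2.resize(a[v0:v0+150,u0:u0+200],(400,300))
cv2.imwrite('pics/fin.png',np.vstack([np.hstack([q,y]),np.hstack([cv2.resize(z,(500,300)),np.zeros((300,300,3),np.uint8)])])[:,:,::-1])
E
```

```text
tool_pos: [0.6611, 0.0308, 0.0903]
ft_force: [-3.2, -0.3, 5.3]
tool_pos: [0.6607, 0.0308, 0.0886]
ft_force: [0.5, -0.3, -0.6]
grip_width: 0.741
grip_force: 0.0
tool_pos: [0.6635, 0.0306, 0.2034]
tool_pos: [0.5993, -0.1338, 0.1971]
403 11
```

View pics/fin.png

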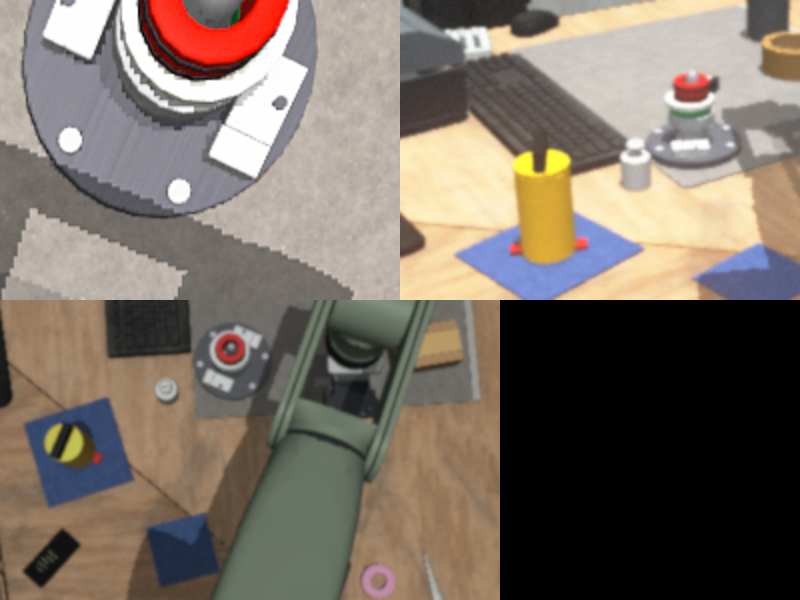

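The final views show the cover upright mid-mat at (543,205). The stack sits flat on the shaft at (690,105): bearing, green spacer, white washer, red collar, with the shaft tip protruding. The bystanders I can see haven't moved, and the arm is clear.

```bash
python3 -c "
from plant import arm
print(arm.hand_in())"
```

```text
the job is handed in; nothing more can be done
None
```

I handed the job in: the yellow cover stands upright in the middle of the large blue mat, and the bearing, the one green spacer, the washer and the red collar sit on the shaft in that order; the hand-in returned no verdict, so this rests on my final pictures.

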